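# Restock the missing stain from the supply crate

### The job

One of the three stain colours (red, green, blue) is missing from the caddy: its used-up bottle stands in the steel discard pan. Take the fresh bottle of that colour from where it leans in the grey supply crate and stand it upright in the caddy's empty bay, gently: feel it settle on the bay's height plate, which may sit higher or lower each time, before you let go. Leave the other fresh bottles and the odds and ends in the crate, and do not disturb anything else on the bench.

Things in the scene. Friction and masses are not known exactly. Their poses are not given: they have to be found in the camera images.
- fresh_red: fresh bottle: square amber bottle, red round cap and label band, 100 to 170 g: body 34 x 34 x 62 mm, cap 24 mm across, 71 to 95 mm above the base; origin at the centre of its underside, z along its axis to the cap, x, y square to its sides. Starts in the crate, leaning 33 degrees on the near (-x) wall, cap over it towards the robot; the three stand 86 mm apart, colours in any order
- fresh_green: fresh bottle: square amber bottle, green round cap and label band, 100 to 170 g: body 34 x 34 x 62 mm, cap 24 mm across, 71 to 95 mm above the base; origin at the centre of its underside, z along its axis to the cap, x, y square to its sides. Starts in the crate, leaning 33 degrees on the near (-x) wall, cap over it towards the robot; the three stand 86 mm apart, colours in any order
- fresh_blue: fresh bottle: square amber bottle, blue round cap and label band, 100 to 170 g: body 34 x 34 x 62 mm, cap 24 mm across, 71 to 95 mm above the base; origin at the centre of its underside, z along its axis to the cap, x, y square to its sides. Starts in the crate, leaning 33 degrees on the near (-x) wall, cap over it towards the robot; the three stand 86 mm apart, colours in any order
- used_red: bottle in use: square amber bottle, red round cap and label band, 100 g: body 34 x 34 x 62 mm, cap 24 mm across, 71 to 95 mm above the base; origin at the centre of its underside, z along its axis to the cap, x, y square to its sides. It starts upright, either in the caddy or, if used up, in the discard pan (within 70 mm of the pan's centre)
- used_green: bottle in use: square amber bottle, green round cap and label band, 100 g: body 34 x 34 x 62 mm, cap 24 mm across, 71 to 95 mm above the base; origin at the centre of its underside, z along its axis to the cap, x, y square to its sides. It starts upright, either in the caddy or, if used up, in the discard pan (within 70 mm of the pan's centre)
- used_blue: bottle in use: square amber bottle, blue round cap and label band, 100 g: body 34 x 34 x 62 mm, cap 24 mm across, 71 to 95 mm above the base; origin at the centre of its underside, z along its axis to the cap, x, y square to its sides. It starts upright, either in the caddy or, if used up, in the discard pan (within 70 mm of the pan's centre)
- crate: grey open crate, fixed, 180 (x) x 300 (y) x 55 mm high, walls and floor 5 mm; origin at the centre of its underside; its -x long wall faces the robot
- caddy: black caddy, fixed, 60 (x) x 196 (y) mm, 36 mm high, walls and floor 4 mm, with three bays in a row along its y, 64 mm apart; origin at the centre of its underside; bays at y = 0 and y = +64 mm are taken, the one at y = -64 mm is empty
- empty_bay (a point): centre of the empty bay's fixed floor, 4 mm above the table. A white rubber-sprung height plate in the bay has its top 2 to 20 mm above this point: not reported, to be felt; it yields 5 N per mm for 4 mm. The bay is 52 mm (caddy x) by 60 mm (caddy y) inside, its rim 36 mm above the table; axes as the caddy's
- discard_pan: shallow steel pan, fixed, 130 (x) x 170 (y) x 25 mm, holding the used-up bottle; origin at the centre of its underside
- crate_pot_a: white-lidded specimen pot standing in the crate, 50 mm across, 46 mm high; origin at the centre of its underside
- crate_pot_b: orange-lidded specimen pot standing in the crate between two fresh bottles, 36 mm across, 40 mm high; origin at the centre of its underside
- mailer_a: flat white slide mailer lying in the crate, 82 x 30 x 11 mm; origin at the centre of its underside
- mailer_b: a second slide mailer, same size, lying between two fresh bottles; origin at the centre of its underside
- buffer_bottle: white square bottle with a grey cap lying in the crate, 94 mm long (x), 34 mm wide and high; origin below its middle
- mountant: amber round bottle with a white cap, 52 mm across, 105 mm high; origin at the centre of its underside
- pot_yellow: white specimen pot with a yellow lid, 68 mm across, 62 mm high; origin at the centre of its underside
- pot_white: white specimen pot with a white lid, 68 mm across, 58 mm high; origin at the centre of its underside
Mind the look-alikes: they are no part of the job. Leave any purple look-alike of the used_green alone.

How it is judged:
By the outcome, as a careful person would: the job done as asked, in the order asked, and still so for the second after the job is handed in, with the robot touching nothing.
It also fails if it takes over 42 s, if anything falls off the work surface, if the arm or the gripper's body presses on something with over 40 N, if the wrist force passes 120 N, or if a joint passes its speed limit or range.

### The arm

A 6-joint arm with a two-finger parallel gripper is mounted at the origin on the work surface. World frame = base frame: x ahead of the robot, y to its left, z up, the work surface at z = 0. Lengths are in m, angles in rad, forces in N, time in s.
With the tool pointing down it reaches from about 0.375 to 0.975 m from the base axis. Payload 3.8 kg.
Tool frame: the origin (TCP) lies at the very end of the fingers, on their centre line; the grasp point (between the pads) lies 19 mm behind it (bot.pinch_z is the distance from the TCP to the grasp point, in m); x points along the fingers, y is the direction in which the jaws open and shut, and the axes are right-handed (so a half turn about x gives the same grasp; the last joint's range is limited). The gripper opens to 85 mm and grips with 20 to 120 N. Pads are 22 mm wide; open, the fingers measure 114 mm over their backs; the gripper's body (76 mm by 85 mm) begins 54 mm behind the grasp point. The pads swing forward as they close: fully open they stand 13 mm farther back than shut.
Start: joints at [1.224, 0.264, 1.604, -0, 1.274, -0.037], TCP at [0.206, 0.643, 0.231] pointing down, gripper open.
Joint ranges: [-2.63, 2.63], [-0.94, 2.18], [0.31, 2.57], [-1.31, 4.45], [0, 2.66], [-2.55, 2.55]. Speed limits (rad/s): [2.57, 2.57, 3.14, 3.14, 3.14, 3.14].

### API

Orientations are given as a rotation vector (axis times angle).
In Python, from workcell import monitor, imaging, finish_job, bot gives the robot as it stands.
- The arm moves only by the tool jog_arm, never from a script. Its argument "rows" is a list of rows, each a list of 7 numbers: the shift along the tool's x, y, z in m, then the turn, a rotation vector about the tool's x, y, z in rad, then the opening in per cent of the stroke, from 0 (shut) to 100 (fully open). A call has 1 to 20 rows; each row is the pose to reach, as a shift and turn from the pose measured when the call began, along the tool's axes at that moment; what a row does not reach only later rows make up. A row lasts 1/10 s, in which the tool goes at most 50 mm and 8.59 degrees, less where a joint would pass 70% of its speed; a pose out of reach is approached as far as the arm can. A call with a gripper value outside its range is refused whole. The fingers move at their own pace and stop on an object; "force" is the grip in N (left out, the last holds). Time passes only in rows, so rows that repeat a pose let the fingers close. It gives the time, the measured TCP pose, the force and the opening at its end, in the units of the state.
- monitor.read_state(): the state, without advancing time (a new reading comes with each control period).
- imaging.read_camera(name): name is "side" or "top" or "wrist"; returns the picture (420x560x3 uint8, blue, green, red); there is no depth.
- imaging.camera_params(name): a dict with "fx", "fy", "cx", "cy" (pixels), "k1" (the pictures are not rectified: a ray, as slopes to the right and down, at radius r is drawn at 1 + k1 r^2 times it, then the intrinsics apply), "T" (4x4, takes a point from camera to world coordinates); the wrist camera has in their place "T_tool_cam" (4x4, takes a point from camera to tool coordinates, whose origin is the TCP and whose axes are the tool frame's). Camera axes: x right, y down, z forward; pixel columns grow to the right and rows downward; lengths in m; the calibration is good to about 2 mm. A picture is of the moment at which its call begins: read the wrist's pose just before it. camera_params takes no time and is no camera call.
- finish_job(): hands the job in, once; it reports no verdict.
The state is a dict: "time": time; "q": joint angles; "joint_vel": joint speeds; "joint_torque": joint torques, N m; "tool_pos": TCP position; "tcp_rot": TCP orientation; "wrist_force": force on the tool from outside, world axes, zero at the start; "torque": the same for the moment, N m; "width": opening from 0.0 (shut) to 1.0 (fully open).
Only numpy, scipy, OpenCV 4.12 (cv2) and the standard library are available. Lean on these libraries where they do the work, as an engineer would, in place of code of your own. Each camera call takes 0.05 s, during which the arm holds its last target. There are 200 camera calls.

## Working session

There is one attempt and no reset: what is moved stays moved. The work goes in short steps, Python scripts to look and compute and a tool call to move; the robot and the scene stay as the last step left them, time stands still between calls to the robot, and variables do not carry over. Pictures are saved under pics/ and viewed, about 8 in all and at most 12, crops included, and the job is handed in when it is done.

Besides the shell and the picture viewer there is one more tool, called after "Request:" as a command line: name --pt "numbers of a row" for each row, then --argument value for the rest. jog_arm: Moves the arm, as the interface text tells. Its arguments: {"type":"object","properties":{"rows":{"type":"array","items":{"type":"array","items":{"type":"number"}}},"force":{"type":"number"}},"required":["rows"]}

```bash
ls; mkdir -p pics
python3 - <<'E'
from workcell import monitor, imaging, bot
import cv2
print(monitor.read_state())
for n in ("top","side"):
    cv2.imwrite(f"pics/{n}0.png", imaging.read_camera(n)); print(n, imaging.camera_params(n))
print(imaging.camera_params("wrist"), bot.pinch_z)
E
```

```text
pics
{'time': 0.0, 'q': array([ 1.22410580e+00,  2.64730502e-01,  1.60539131e+00, -4.78900579e-06,
        1.27368578e+00, -3.69051436e-02]), 'joint_vel': array([ 0.00132721, -0.00023502, -0.00016658,  0.00070381,  0.00018626,
       -0.00080268]), 'joint_torque': array([-5.41429035e-04, -5.15123749e+01, -3.67310572e+01, -1.45737354e-04,
        1.29148556e-02, -9.08468701e-05]), 'tool_pos': array([0.20553347, 0.642176  , 0.22996793]), 'tcp_rot': array([ 0.24142764,  1.55750579, -0.24485585]), 'wrist_force': array([ 0.13727047, -0.35860852, -0.84820368]), 'torque': array([-0.00606449, -0.06095421,  0.00604792]), 'width': 0.9992360394530386}
top {'fx': 451.4295628685769, 'fy': 451.4295628685769, 'cx': 279.456445252947, 'cy': 210.14530900024226, 'k1': 0.038880435113629076, 'T': array([[-0.02602557, -0.98950572,  0.14213054,  0.4386684 ],
       [-0.99948197,  0.02844935,  0.01504749,  0.01044732],
       [-0.0189331 , -0.14166529, -0.98973354,  1.17295428],
       [ 0.        ,  0.        ,  0.        ,  1.        ]])}
side {'fx': 475.41308214765843, 'fy': 475.41308214765843, 'cx': 271.12012184048007, 'cy': 211.17911332321697, 'k1': -0.037026377260504506, 'T': array([[ 0.78320959, -0.48503001,  0.38900981,  0.1218783 ],
       [-0.62175252, -0.61354787,  0.48680881, -0.53518685],
       [ 0.00255926, -0.62314116, -0.7821052 ,  0.94142535],
       [ 0.        ,  0.        ,  0.        ,  1.        ]])}
{'fx': 338.3576812370407, 'fy': 338.3576812370407, 'cx': 279.61101024228395, 'cy': 207.6329675303011, 'k1': -0.03490154350511326, 'T_tool_cam': array([[-3.62125160e-05, -3.04012802e-01,  9.52667946e-01,
        -1.43578407e-01],
       [ 9.99999989e-01, -1.45369825e-04, -8.37833626e-06,
        -5.88228902e-04],
       [ 1.41036294e-04,  9.52667935e-01,  3.04012804e-01,
        -7.73195005e-02],
       [ 0.00000000e+00,  0.00000000e+00,  0.00000000e+00,
         1.00000000e+00]])} 0.0187
```

View pics/top0.png

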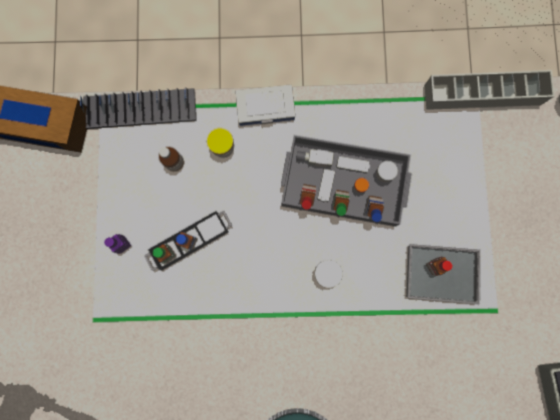

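View pics/side0.png

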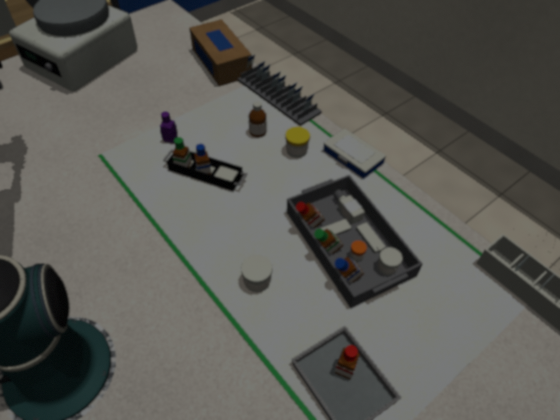

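Red is the missing colour: the used red bottle is in the pan at top (441,266). Fresh red is the leftmost in the crate at top (307,198), and the empty bay is near top (212,228). I'll zoom in to measure.

```bash
cat > h.py <<'E'
import numpy as np, cv2
from scipy.spatial.transform import Rotation as R
from workcell import imaging, monitor
def cam(name, st=None):
    p=imaging.camera_params(name)
    if name=="wrist":
        T=np.eye(4); T[:3,:3]=R.from_rotvec(st["tcp_rot"]).as_matrix(); T[:3,3]=st["tool_pos"]
        p["T"]=T@p["T_tool_cam"]
    return p
def world(p,uv,z):
    d=np.array([(uv[0]-p["cx"])/p["fx"],(uv[1]-p["cy"])/p["fy"]]); s=d.copy()
    for _ in range(20): s=d/(1+p["k1"]*(s@s))
    r=p["T"][:3,:3]@np.array([*s,1]); o=p["T"][:3,3]
    return o+r*(z-o[2])/r[2]
def pix(p,X):
    c=p["T"][:3,:3].T@(np.asarray(X,float)-p["T"][:3,3]); s=c[:2]/c[2]; s=s*(1+p["k1"]*(s@s))
    return np.array([s[0]*p["fx"]+p["cx"],s[1]*p["fy"]+p["cy"]])
E
python3 - <<'E'
import cv2,numpy as np
from h import *
im=cv2.imread("pics/top0.png")
a=cv2.resize(im[130:230,270:420],None,fx=4,fy=4,interpolation=cv2.INTER_CUBIC)
b=cv2.resize(im[205:275,140:240],None,fx=4,fy=4,interpolation=cv2.INTER_CUBIC)
c=np.zeros((600,800,3),np.uint8); c[:400,:600]=a; c2=cv2.resize(im[205:275,143:233],None,fx=2.8,fy=2.8,interpolation=cv2.INTER_CUBIC)
c[400:400+196,:252]=c2
c=cv2.convertScaleAbs(c,alpha=1.6)
cv2.imwrite("pics/crop1.png",c)
p=cam("top")
for n,z,ps in (("crate",.055,[(296,137),(409,153),(401,224),(282,209)]),("caddy",.036,[(149,251),(222,212),(229,229),(160,270)])):
    w=np.array([world(p,q,z) for q in ps]); print(n,w.round(3).tolist(),w.mean(0).round(3),np.linalg.norm(np.roll(w,-1,0)-w,axis=1).round(3))
E
```

```text
crate [[0.787, -0.02, 0.055], [0.735, -0.303, 0.055], [0.556, -0.272, 0.055], [0.602, 0.021, 0.055]] [ 0.67  -0.144  0.055] [0.288 0.182 0.297 0.189]
caddy [[0.508, 0.359, 0.036], [0.601, 0.174, 0.036], [0.557, 0.157, 0.036], [0.459, 0.33, 0.036]] [0.531 0.255 0.036] [0.207 0.047 0.199 0.056]
```

View pics/crop1.png

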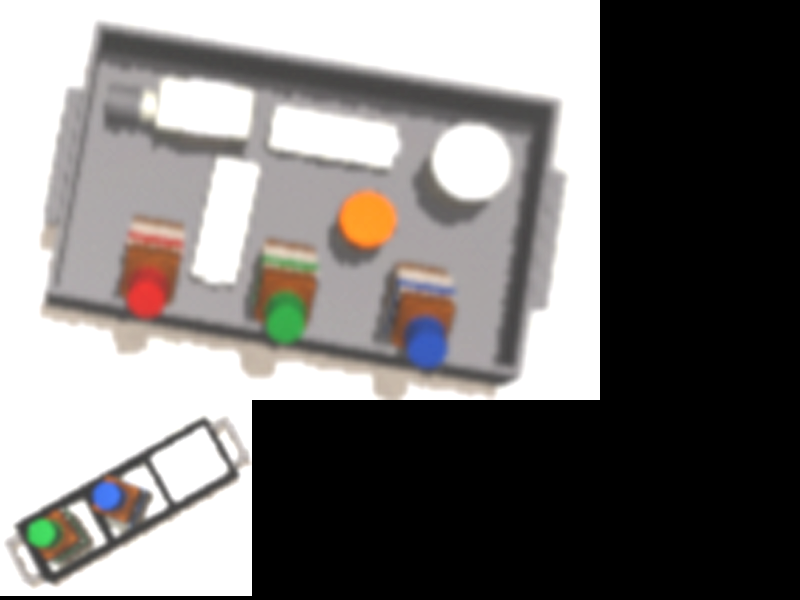

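```bash
cat >> h.py <<'E'
def rel(st,pos,Rm):
    R0=R.from_rotvec(st["tcp_rot"]).as_matrix()
    return np.r_[R0.T@(np.asarray(pos)-st["tool_pos"]), R.from_matrix(R0.T@Rm).as_rotvec()].round(4).tolist()
def toolR(x,y):
    x=x/np.linalg.norm(x); y=y-x*(x@y); y/=np.linalg.norm(y); return np.c_[x,y,np.cross(x,y)]
def crateaxes(yaw): return np.array([np.cos(yaw),np.sin(yaw),0]),np.array([-np.sin(yaw),np.cos(yaw),0])
A=np.radians(33)
E
python3 - <<'E'
from h import *
from workcell import bot
print([a for a in dir(bot) if a[0]!='_'])
st=monitor.read_state(); print(R.from_rotvec(st["tcp_rot"]).as_matrix().round(2))
pt,ps=cam("top"),cam("side")
def lin(a,b):return np.array(a)
w=lambda c:(c[0]/4+270,c[1]/4+130)
C=np.array([world(pt,w(q),.055) for q in [(98,22),(560,100),(518,380),(45,305)]]); print(C.round(3))
print("center",C.mean(0),"yaws",[np.degrees(np.arctan2(*(d[:2]*[-1,1]))).round(2) for d in (C[0]-C[1],C[3]-C[2])],[np.degrees(np.arctan2(d[1],d[0])).round(2) for d in (C[0]-C[3],C[1]-C[2])])
caps=np.array([world(pt,w(q),.094) for q in [(147,297),(286,322),(427,344)]]); print("caps",caps.round(3),np.linalg.norm(np.diff(caps,axis=0),axis=1))
d=caps[0]-caps[2]; print("row yaw",np.degrees(np.arctan2(-d[0],d[1])))
print("side pred red cap",pix(ps,caps[0]), "crate center side?",)
v=lambda c:(c[0]/2.8+143,(c[1]-400)/2.8+205)
K=np.array([world(pt,v(q),.036) for q in [(17,528),(207,420),(241,475),(52,582)]]);print(K.round(3),K.mean(0),np.linalg.norm(np.roll(K,-1,0)-K,axis=1))
for d in (K[0]-K[1],K[3]-K[2]): print(np.degrees(np.arctan2(-d[0],d[1])))
B=np.array([world(pt,v(q),.036) for q in [(151,458),(207,420),(241,475),(173,510)]]).mean(0); print("bay approx",B)
E
```

```text
['MotionError', 'pinch_z']
[[-0.    0.3   0.95]
 [-0.    0.95 -0.3 ]
 [-1.   -0.   -0.  ]]
[[ 0.791 -0.016  0.055]
 [ 0.73  -0.305  0.055]
 [ 0.554 -0.268  0.055]
 [ 0.609  0.023  0.055]]
center [ 0.67093364 -0.14174572  0.055     ] yaws [np.float64(-11.85), np.float64(-10.77)] [np.float64(-12.02), np.float64(-11.93)]
caps [[ 0.606 -0.039  0.094]
 [ 0.588 -0.122  0.094]
 [ 0.573 -0.206  0.094]] [0.08480032 0.08492901]
row yaw -11.335229384916033
side pred red cap [301.08020508 206.41405674] crate center side?
[[0.508 0.359 0.036]
 [0.601 0.187 0.036]
 [0.55  0.157 0.036]
 [0.459 0.326 0.036]] [0.52978336 0.25721909 0.036     ] [0.19508561 0.05948416 0.19268047 0.05858816]
28.516556370323297
28.20604905033176
bay approx [0.56003292 0.20006541 0.036     ]
```

```bash
cat >> h.py <<'E'
YC=np.radians(-11.5)
def axis(yaw=YC): xc,_=crateaxes(yaw); return -np.sin(A)*xc+np.array([0,0,np.cos(A)])
def Rg(yaw=YC): return toolR(-axis(yaw),crateaxes(yaw)[1])
E
python3 - <<'E'
from h import *
st=monitor.read_state(); base=np.array([.6567,-.0493,.0143])
print(rel(st,base+.183*axis(),Rg()), base+.183*axis())
E
```

```text
[0.0634, -0.5318, 0.5414, -0.1054, -0.5756, 0.0334] [ 0.55903194 -0.02942921  0.16777671]
```

Request:
jog_arm --pt "0.0 -0.15 0.15 -0.02 -0.1 0.0 70" --pt "0.0 -0.15 0.15 -0.02 -0.1 0.0 70" --pt "0.0 -0.15 0.15 -0.02 -0.1 0.0 70" --pt "0.063 -0.532 0.541 -0.105 -0.576 0.033 70" --pt "0.063 -0.532 0.541 -0.105 -0.576 0.033 70" --pt "0.063 -0.532 0.541 -0.105 -0.576 0.033 70" --pt "0.063 -0.532 0.541 -0.105 -0.576 0.033 70" --pt "0.063 -0.532 0.541 -0.105 -0.576 0.033 70" --pt "0.063 -0.532 0.541 -0.105 -0.576 0.033 70" --pt "0.063 -0.532 0.541 -0.105 -0.576 0.033 70" --pt "0.063 -0.532 0.541 -0.105 -0.576 0.033 70" --pt "0.063 -0.532 0.541 -0.105 -0.576 0.033 70" --pt "0.063 -0.532 0.541 -0.105 -0.576 0.033 70" --pt "0.063 -0.532 0.541 -0.105 -0.576 0.033 70" --pt "0.063 -0.532 0.541 -0.105 -0.576 0.033 70" --pt "0.063 -0.532 0.541 -0.105 -0.576 0.033 70" --pt "0.063 -0.532 0.541 -0.105 -0.576 0.033 70" --pt "0.063 -0.532 0.541 -0.105 -0.576 0.033 70"

```text
time: 1.9
tool_pos: [0.5579, -0.0298, 0.1674]
tcp_rot: [0.101, 0.992, -0.186]
wrist_force: [0.6, 0.6, 0.2]
width: 0.698
```

Run:
```python
from h import *
st=monitor.read_state(); im=imaging.read_camera("wrist"); p=cam("wrist",st)
print(st["time"],st["tool_pos"],st["wrist_force"],st["width"]); np.save("w1.npy",p["T"])
base=np.array([.6567,-.0493,.0143]); xc,yc=crateaxes(YC); a=axis(); 
cv2.imwrite("pics/w1raw.png",im)
xb=np.cross(yc,a)
for h,r in ((.095,0),(.062,17),(0.,17)):
    for sx,sy in ((-1,-1),(-1,1),(1,1),(1,-1)):
        q=pix(p,base+h*a+r/1000*(sx*xb+sy*yc)); cv2.circle(im,tuple(int(v) for v in q),2,(255,255,0),-1)
print(pix(p,base+.095*a))
cv2.imwrite("pics/w1.png",im)
```

```text
1.9 [ 0.55786724 -0.02975479  0.16736921] [0.56679632 0.63757785 0.23623748] 0.6976513725559392
[281.44695973 213.30057846]
```

View pics/w1.png

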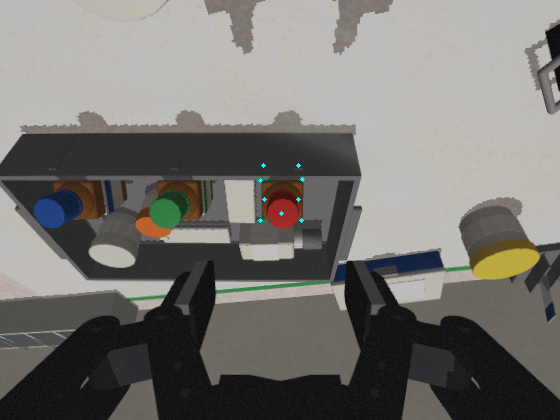

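The predicted corners (cyan) overlay the red bottle well. The cap centre is at (283,207) against a predicted (281,213). I'll check with a zoom.

Run:
```python
from h import *
im=cv2.imread("pics/w1raw.png"); p=imaging.camera_params("wrist"); p["T"]=np.load("w1.npy")
base=np.array([.6567,-.0493,.0143]); xc,yc=crateaxes(YC); a=axis(); xb=np.cross(yc,a)
b=base-.004*xc
S=6; c=cv2.resize(im[140:240,220:345],None,fx=S,fy=S,interpolation=cv2.INTER_CUBIC); c=cv2.convertScaleAbs(c,alpha=1.6)
for h,r in ((.062,17),(0.,17)):
    P=np.array([(pix(p,b+h*a+r/1000*(sx*xb+sy*yc))-[220,140])*S for sx,sy in ((-1,-1),(-1,1),(1,1),(1,-1))]).astype(int)
    cv2.polylines(c,[P],True,(255,255,0) if h else (0,255,255),1)
for h in (.071,.095):
    P=np.array([(pix(p,b+h*a+.012*(np.cos(t)*xb+np.sin(t)*yc))-[220,140])*S for t in np.linspace(0,6.3,24)]).astype(int)
    cv2.polylines(c,[P],True,(0,255,0),1)
cv2.imwrite("pics/w1c.png",c)
```

```text
(no output)
```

View pics/w1c.png

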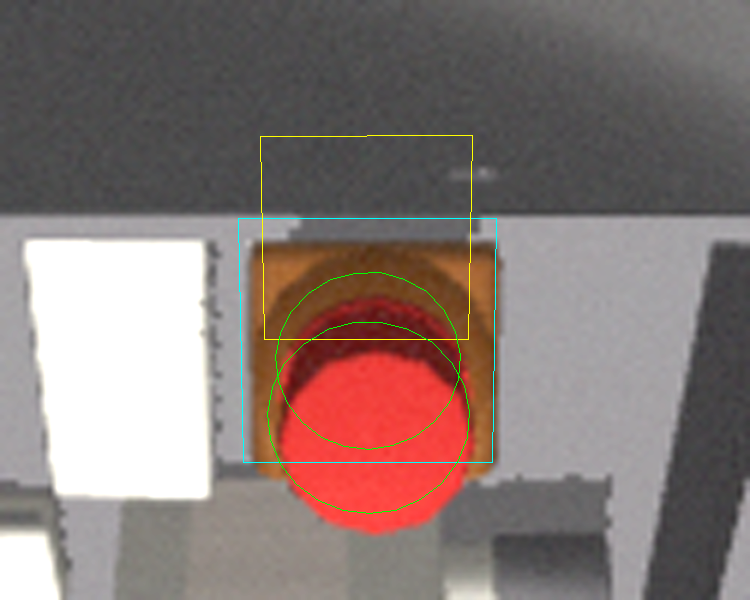

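Run:
```python
from h import *
from scipy.optimize import least_squares
p3=imaging.camera_params("wrist"); p3["T"]=np.load("w1.npy")
V=[("top",cam("top"),"pics/top0.png",(307,204)),("side",cam("side"),"pics/side0.png",(302,209)),("wrist",p3,"pics/w1raw.png",(283,210))]
obs=[]
for n,p,f,c in V:
    im=cv2.imread(f).astype(int); m=((im[:,:,2]>2.2*im[:,:,1])&(im[:,:,2]>2.2*im[:,:,0])&(im[:,:,2]>50)).astype(np.uint8)
    _,l,s,ce=cv2.connectedComponentsWithStats(m,connectivity=4)
    k=min(range(1,len(s)),key=lambda i:np.hypot(*(ce[i]-c))+(s[i][4]<15)*100)
    x,y,w,h,a=s[k]; obs.append([x,y,x+w-1,y+h-1]); print(n,s[k],ce[k])
xc,yc=crateaxes(YC); a=axis(); xb=np.cross(yc,a)
def box(p,b):
    P=np.array([pix(p,b+h*a+.012*(np.cos(t)*xb+np.sin(t)*yc)) for h in (.071,.095) for t in np.linspace(0,6.28,24)])
    return np.r_[P.min(0),P.max(0)]
b0=np.array([.6567,-.0493,.0143])
wt=[1,1,.6]
f=lambda b:np.concatenate([(box(p,b)-o)*w for (n,p,_,_),o,w in zip(V,obs,wt)])
for sel in ([0,1],[0,1,2],[2]):
    g=lambda b:np.concatenate([(box(V[i][1],b)-obs[i])*wt[i] for i in sel])
    r=least_squares(g,b0,x_scale=.01); print(sel,r.x.round(4),r.fun.round(1))
```

```text
top [302 196  10  13 106] [306.4245283  202.31132075]
side [296 201  14  14 121] [302.58677686 206.92561983]
wrist [ 266  189   33   40 1043] [282.15627996 208.7114094 ]
[0, 1] [ 0.6568 -0.048   0.015 ] [-0.9 -0.2  0.5  0.7 -0.  -0.1  0.7  0.1]
[0, 1, 2] [ 0.6567 -0.0486  0.0142] [-0.7 -0.1  0.7  0.8  0.   0.3  0.8  0.4 -0.1 -0.1  0.6  0.4]
[2] [ 0.6619 -0.0499  0.0097] [-0.1  0.1  0.1 -0.1]
```

Run:
```python
from h import *
st=monitor.read_state(); base=np.array([.657,-.0487,.0142])
for h in (.1,.032): print(rel(st,base+h*axis(),Rg()))
```

```text
[0.0837, 0.0004, 0.0013, 0.0, -0.0008, 0.0004]
[0.1517, 0.0005, 0.0014, 0.0, -0.0008, 0.0004]
```

Request:
jog_arm --pt "0.04 0 0.001 0 0 0 70" --pt "0.08 0 0.001 0 0 0 70" --pt "0.1 0 0.001 0 0 0 70" --pt "0.12 0 0.001 0 0 0 70" --pt "0.135 0.0005 0.0015 0 0 0 70" --pt "0.145 0.0005 0.0015 0 0 0 70" --pt "0.152 0.0005 0.0015 0 0 0 70" --pt "0.152 0.0005 0.0015 0 0 0 70"

```text
time: 2.75
tool_pos: [0.6398, -0.0436, 0.04]
tcp_rot: [0.098, 0.994, -0.182]
wrist_force: [-0.4, 0.7, -0.1]
width: 0.702
```

Run:
```python
from h import *
st=monitor.read_state(); im=imaging.read_camera("wrist")
print(st["wrist_force"]); cv2.imwrite("pics/w2.png",cv2.convertScaleAbs(im,alpha=1.4))
```

```text
[-0.35931349  0.68657366 -0.13561197]
```

View pics/w2.png

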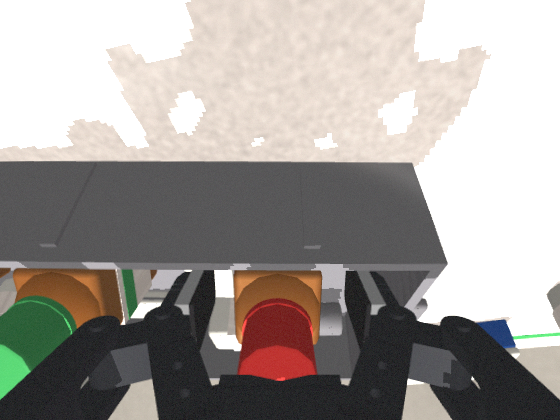

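The bottle body spans columns 235 to 322, centred between the fingers at 213 and 345. Closing now, then a lift along the bottle axis.

Request:
jog_arm --pt "0 0 0 0 0 0 20" --pt "0 0 0 0 0 0 20" --pt "0 0 0 0 0 0 20" --pt "0 0 0 0 0 0 20" --pt "0 0 0 0 0 0 20" --pt "0 0 0 0 0 0 20" --force 45

```text
time: 3.4
tool_pos: [0.6404, -0.0438, 0.0413]
tcp_rot: [0.099, 0.992, -0.182]
wrist_force: [-2.7, 3.3, 6.0]
width: 0.389
```

Run:
```python
from h import *
st=monitor.read_state(); print(st["wrist_force"],st["width"])
up=np.array([0,0,1.]); Rm=Rg()
for d in (.03,.12): print(rel(st,st["tool_pos"]+d*up,R.from_rotvec(st["tcp_rot"]).as_matrix()))
```

```text
[-2.65852197  3.26670679  6.01107277] 0.3885071284340909
[-0.0252, -0.0, 0.0163, 0.0, 0.0, 0.0]
[-0.1006, -0.0, 0.0654, 0.0, 0.0, 0.0]
```

Request:
jog_arm --pt "-0.008 0 0.005 0 0 0 20" --pt "-0.025 0 0.016 0 0 0 20" --pt "-0.05 0 0.033 0 0 0 20" --pt "-0.08 0 0.05 0 0 0 20" --pt "-0.12 0 0.08 0 0 0 20" --pt "-0.12 0 0.08 0 0 0 20" --pt "-0.12 0 0.08 0 0 0 20"

```text
time: 4.1
tool_pos: [0.6428, -0.0445, 0.1876]
tcp_rot: [0.099, 0.989, -0.183]
wrist_force: [-1.6, -0.1, -3.0]
width: 0.39
```

Run:
```python
from h import *
st=monitor.read_state(); print(st["wrist_force"],st["width"],st["q"].round(2))
# above bay, tool straight down, jaws along caddy x
cx,cy=crateaxes(np.radians(28.4)); Rd=toolR(np.array([0,0,-1.]),cx)
for s in (1,-1):
    print(s,rel(st,[.56,.20,.20],toolR(np.array([0,0,-1.]),s*cx)))
print(rel(st,[.60,.05,.20],toolR(np.array([0,0,-1.]),cx)))
print("bay from centre",np.array([.5298,.2572])-.064*cy[:2])
```

```text
[-1.63395121 -0.11410993 -3.01058187] 0.39014484837861807 [-0.07 -0.07  2.16 -0.15  0.48 -1.32]
1 [-0.0813, 0.2233, -0.1018, 0.8505, 0.5406, -0.2531]
-1 [-0.0813, 0.2233, -0.1018, -2.1895, 0.3051, 0.6515]
[-0.0436, 0.0842, -0.0441, 0.8505, 0.5406, -0.2531]
bay from centre [0.56023995 0.20090249]
```

Request:
jog_arm --pt "-0.081 0.223 -0.102 0.8505 0.5406 -0.2531 20" --pt "-0.081 0.223 -0.102 0.8505 0.5406 -0.2531 20" --pt "-0.081 0.223 -0.102 0.8505 0.5406 -0.2531 20" --pt "-0.081 0.223 -0.102 0.8505 0.5406 -0.2531 20" --pt "-0.081 0.223 -0.102 0.8505 0.5406 -0.2531 20" --pt "-0.081 0.223 -0.102 0.8505 0.5406 -0.2531 20" --pt "-0.081 0.223 -0.102 0.8505 0.5406 -0.2531 20" --pt "-0.081 0.223 -0.102 0.8505 0.5406 -0.2531 20" --pt "-0.081 0.223 -0.102 0.8505 0.5406 -0.2531 20" --pt "-0.081 0.223 -0.102 0.8505 0.5406 -0.2531 20" --pt "-0.081 0.223 -0.102 0.8505 0.5406 -0.2531 20" --pt "-0.081 0.223 -0.102 0.8505 0.5406 -0.2531 20"

```text
time: 5.3
tool_pos: [0.5593, 0.1994, 0.1995]
tcp_rot: [0.836, 1.404, -0.837]
wrist_force: [0.2, -0.5, -1.6]
width: 0.389
```

Run:
```python
from h import *
st=monitor.read_state(); im=imaging.read_camera("wrist"); p=cam("wrist",st); np.save("w3.npy",p["T"])
sd=imaging.read_camera("side")
print(st["tool_pos"],st["wrist_force"],st["width"],st["q"].round(2)); print(R.from_rotvec(st["tcp_rot"]).as_matrix().round(3))
cx,cy=crateaxes(np.radians(28.4)); b=np.array([.56,.2005,.036])
im=cv2.convertScaleAbs(im,alpha=1.3)
P=np.array([pix(p,b+sx*.026*cx+sy*.030*cy) for sx,sy in((-1,-1),(-1,1),(1,1),(1,-1))]); print(P.round(0))
cv2.polylines(im,[P.astype(int)],True,(255,0,255),1)
s=cv2.resize(sd[60:220,140:320],None,fx=2,fy=2,interpolation=cv2.INTER_CUBIC)
o=np.zeros((420,560+240,3),np.uint8); o[:,:560]=im; o[:213,560:]=cv2.resize(sd[60:220,140:320],(240,213),interpolation=cv2.INTER_CUBIC)
cv2.imwrite("pics/w3.png",o)
```

```text
[0.55931671 0.19942363 0.19948285] [ 0.19153375 -0.53228177 -1.56951115] 0.3886600054077944 [ 0.3   0.13  1.82 -0.    1.19 -0.2 ]
[[ 0.     0.879  0.476]
 [-0.     0.476 -0.879]
 [-1.    -0.     0.   ]]
[[254. 216.]
 [252. 153.]
 [310. 153.]
 [308. 216.]]
```

View pics/w3.png

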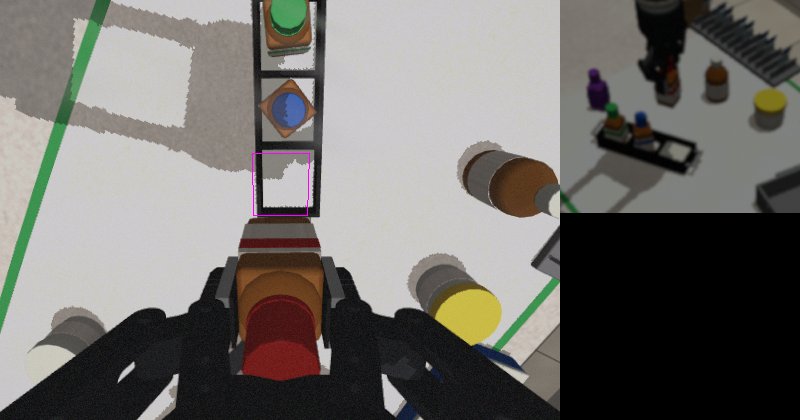

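Run:
```python
import cv2
o=cv2.imread("pics/w3.png"); cv2.imwrite("pics/w3c.png",cv2.resize(o[60:230,230:350],None,fx=3.5,fy=3.5,interpolation=cv2.INTER_CUBIC))
```

```text
(no output)
```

View pics/w3c.png

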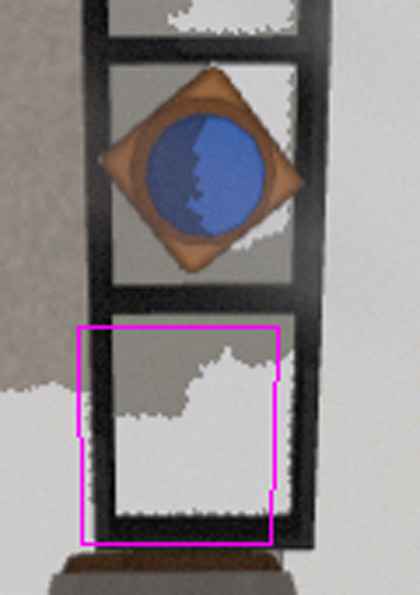

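Run:
```python
from h import *
cx,cy=crateaxes(np.radians(28.4)); o=np.zeros((560,800,3),np.uint8)
for k,(n,x0,y0) in enumerate((("top",185,200),("side",198,148))):
    im=cv2.imread(f"pics/{n}0.png"); p=cam(n); S=8
    c=cv2.convertScaleAbs(cv2.resize(im[y0:y0+60,x0:x0+50],None,fx=S,fy=S,interpolation=cv2.INTER_CUBIC),alpha=1.5)
    for b,col in ((np.array([.56,.2005,.036]),(255,0,255)),(np.array([.565,.207,.036]),(0,200,0))):
        for hx,hy in ((.026,.030),(.030,.034)):
            P=np.array([(pix(p,b+sx*hx*cx+sy*hy*cy)-[x0,y0]+.5)*S for sx,sy in((-1,-1),(-1,1),(1,1),(1,-1))])
            cv2.polylines(c,[P.astype(int)],True,col,1)
    o[:480,k*400:k*400+400]=c
cv2.imwrite("pics/ov.png",o[:480])
```

```text
(no output)
```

View pics/ov.png

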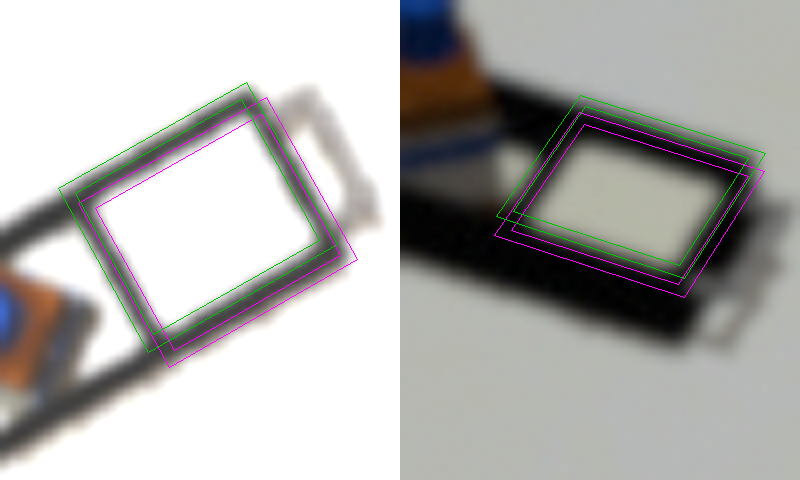

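The actual rim lies between the two guesses, nearer the green one, so I'm taking the bay at (0.564, 0.206). That leaves 9 mm of margin or more each way.

Run:
```python
from h import *
st=monitor.read_state(); cx,cy=crateaxes(np.radians(28.4)); Rd=toolR(np.array([0,0,-1.]),cx)
for z in (.19,.064): print(rel(st,[.564,.206,z],Rd))
```

```text
[0.0098, 0.0069, -0.0035, 0.0004, 0.0003, -0.0004]
[0.1358, 0.0069, -0.0035, 0.0004, 0.0003, -0.0004]
```

Request:
jog_arm --pt "0.02 0.007 -0.0035 0 0 0 20" --pt "0.05 0.007 -0.0035 0 0 0 20" --pt "0.08 0.007 -0.0035 0 0 0 20" --pt "0.1 0.007 -0.0035 0 0 0 20" --pt "0.115 0.007 -0.0035 0 0 0 20" --pt "0.115 0.007 -0.0035 0 0 0 20" --pt "0.115 0.007 -0.0035 0 0 0 20"

```text
time: 6.1
tool_pos: [0.5645, 0.2062, 0.0854]
tcp_rot: [0.837, 1.403, -0.836]
wrist_force: [1.1, -0.2, 0.3]
width: 0.389
```

Run:
```python
from h import *
st=monitor.read_state(); print(st["tool_pos"],st["wrist_force"],st["torque"])
w=imaging.read_camera("wrist"); s=imaging.read_camera("side")
o=np.zeros((420,800,3),np.uint8); o[:210,:280]=cv2.resize(w,(280,210)); o[:,280:]=cv2.resize(cv2.convertScaleAbs(s[110:215,150:280],alpha=1.5),(520,420),interpolation=cv2.INTER_CUBIC)
o[210:,:280]=cv2.resize(cv2.convertScaleAbs(w[60:270,140:420],alpha=1.3),(280,210))
cv2.imwrite("pics/w4.png",o)
```

```text
[0.56450596 0.20622856 0.08540447] [ 1.14319622 -0.15483766  0.26836223] [-0.0031562  -0.00387579  0.02076538]
```

View pics/w4.png

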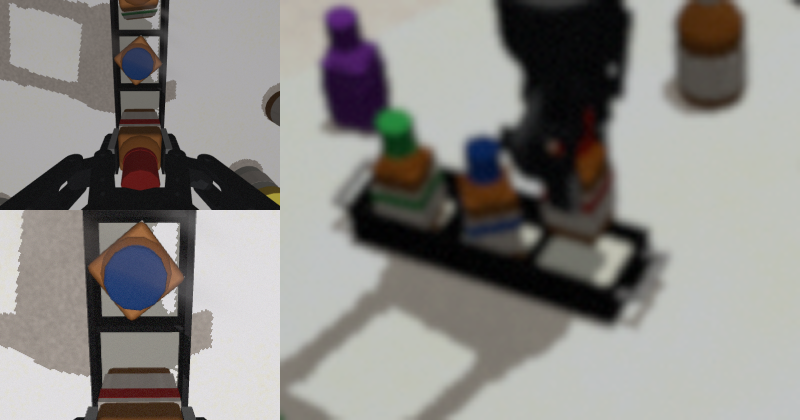

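The bottle is laterally centred over the bay, with both at column 141 in the wrist view, and there is a clear gap to the divider. Going down slowly.

Request:
jog_arm --pt "0.007 0 0 0 0 0 20" --pt "0.014 0 0 0 0 0 20" --pt "0.02 0 0 0 0 0 20" --pt "0.023 0 0 0 0 0 20" --pt "0.023 0 0 0 0 0 20"

```text
time: 6.7
tool_pos: [0.5648, 0.2062, 0.0625]
tcp_rot: [0.837, 1.403, -0.835]
wrist_force: [-0.1, 0.2, -1.4]
width: 0.387
```

Request:
jog_arm --pt "0.001 0 0 0 0 0 20" --pt "0.002 0 0 0 0 0 20" --pt "0.003 0 0 0 0 0 20" --pt "0.003 0 0 0 0 0 20"

```text
time: 7.1
tool_pos: [0.5648, 0.2063, 0.0595]
tcp_rot: [0.837, 1.403, -0.835]
wrist_force: [0.9, -0.9, -1.6]
width: 0.389
```

Request:
jog_arm --pt "0.001 0 0 0 0 0 20" --pt "0.002 0 0 0 0 0 20" --pt "0.003 0 0 0 0 0 20" --pt "0.003 0 0 0 0 0 20"

```text
time: 7.5
tool_pos: [0.5646, 0.2062, 0.0563]
tcp_rot: [0.837, 1.403, -0.836]
wrist_force: [-0.0, 0.2, -0.6]
width: 0.392
```

Request:
jog_arm --pt "0.001 0 0 0 0 0 20" --pt "0.002 0 0 0 0 0 20" --pt "0.002 0 0 0 0 0 20"

```text
time: 7.8
tool_pos: [0.5645, 0.2062, 0.0541]
tcp_rot: [0.837, 1.403, -0.836]
wrist_force: [0.0, 1.0, -1.3]
width: 0.39
```

Request:
jog_arm --pt "0.001 0 0 0 0 0 20" --pt "0.002 0 0 0 0 0 20" --pt "0.002 0 0 0 0 0 20"

```text
time: 8.1
tool_pos: [0.5646, 0.2062, 0.0524]
tcp_rot: [0.837, 1.403, -0.836]
wrist_force: [-0.7, 0.2, 1.4]
width: 0.389
```

Request:
jog_arm --pt "0.0007 0 0 0 0 0 20" --pt "0.0007 0 0 0 0 0 20"

```text
time: 8.3
tool_pos: [0.5646, 0.2062, 0.052]
tcp_rot: [0.837, 1.403, -0.836]
wrist_force: [-1.8, -0.7, 2.9]
width: 0.387
```

Request:
jog_arm --pt "0.0006 0 0 0 0 0 20" --pt "0.0006 0 0 0 0 0 20" --pt "0.0006 0 0 0 0 0 20"

```text
time: 8.6
tool_pos: [0.5646, 0.2062, 0.0517]
tcp_rot: [0.837, 1.403, -0.836]
wrist_force: [-2.5, -1.0, 4.6]
width: 0.389
```

Run:
```python
from h import *
st=monitor.read_state(); print(st["tool_pos"],st["wrist_force"],st["torque"])
s=imaging.read_camera("side"); w=imaging.read_camera("wrist")
o=np.zeros((420,800,3),np.uint8); o[:,280:]=cv2.resize(cv2.convertScaleAbs(s[110:215,150:280],alpha=1.5),(520,420),interpolation=cv2.INTER_CUBIC)
o[:210,:280]=cv2.resize(cv2.convertScaleAbs(w[100:310,140:420],alpha=1.3),(280,210))
cv2.imwrite("pics/w5.png",o)
```

```text
[0.56463767 0.20618657 0.0516958 ] [-2.51888406 -0.95948351  4.63687503] [-0.09834165  0.43300204 -0.04476007]
```

View pics/w5.png

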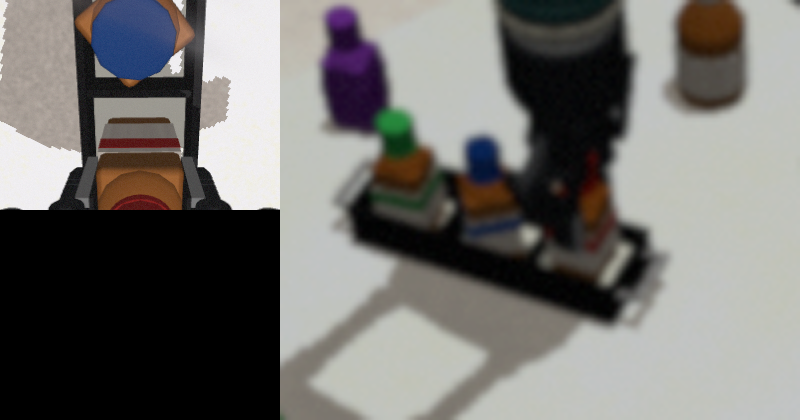

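The base is inside the bay, resting on the plate about 6 N in, with clear space to the walls. Releasing and backing straight up.

Request:
jog_arm --pt "0 0 0 0 0 0 45" --pt "0 0 0 0 0 0 50" --pt "0 0 0 0 0 0 60" --pt "0 0 0 0 0 0 65" --pt "0 0 0 0 0 0 65" --pt "0 0 0 0 0 0 65"

```text
time: 9.3
tool_pos: [0.5647, 0.2062, 0.0516]
tcp_rot: [0.837, 1.403, -0.836]
wrist_force: [0.4, -0.1, 0.2]
width: 0.652
```

Request:
jog_arm --pt "-0.005 0 0 0 0 0 65" --pt "-0.015 0 0 0 0 0 65" --pt "-0.035 0 0 0 0 0 65" --pt "-0.065 0 0 0 0 0 65" --pt "-0.105 0 0 0 0 0 65" --pt "-0.15 0 0 0 0 0 65" --pt "-0.15 0 0 0 0 0 65" --pt "-0.15 0 0 0 0 0 65"

```text
time: 10.1
tool_pos: [0.566, 0.2067, 0.2049]
tcp_rot: [0.84, 1.399, -0.832]
wrist_force: [0.0, 0.2, -1.0]
width: 0.652
```

Run:
```python
from h import *
st=monitor.read_state(); print(st["time"],st["tool_pos"],st["wrist_force"],st["width"])
s=imaging.read_camera("side"); w=imaging.read_camera("wrist"); t=imaging.read_camera("top")
o=np.zeros((600,800,3),np.uint8)
o[:300,:400]=cv2.resize(w,(400,300)); o[:300,400:]=cv2.resize(cv2.convertScaleAbs(s[110:215,150:290],alpha=1.5),(400,300),interpolation=cv2.INTER_CUBIC)
o[300:,:400]=cv2.resize(t,(400,300)); o[300:,400:]=cv2.resize(s,(400,300))
cv2.imwrite("pics/f.png",o)
```

```text
10.1 [0.5660019  0.20668285 0.20485701] [ 0.01206958  0.21287913 -0.96592614] 0.6516141188616683
```

View pics/f.png

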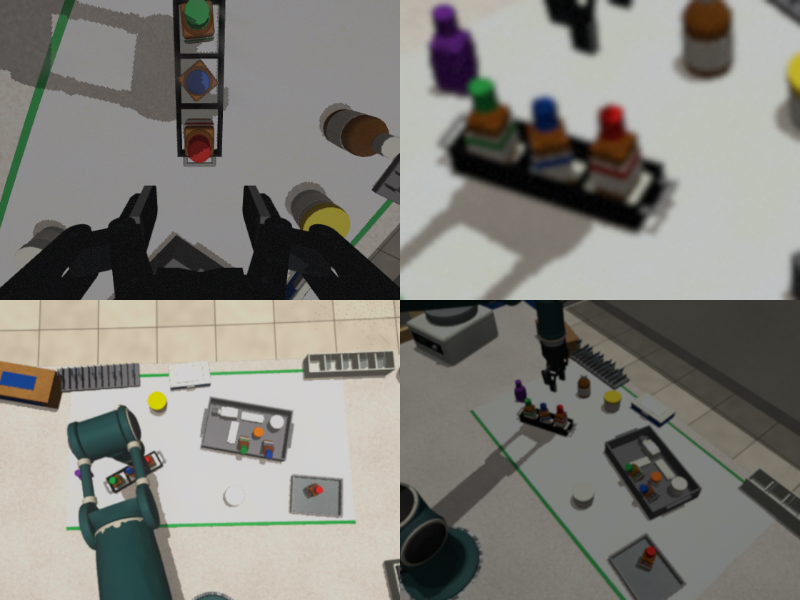

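The red bottle stands upright in its bay. The crate, pan and the rest look unchanged.

```bash
python3 -c "
from workcell import finish_job
print(finish_job())"
```

```text
the job is handed in; nothing more can be done
None
```

The fresh red bottle now stands upright in the caddy's empty bay, and I handed the job in at about 10 s of the 42 s allowed. Red was the missing colour, since its used bottle was in the discard pan.

- **Pick:** I took the leaning bottle along its own axis, gripping the body with 45 N (33 mm measured between the jaws). I lifted it clear of the crate and turned it upright.
- **Placing:** I lowered it into the bay in 1 to 2 mm steps until I felt the height plate. The vertical force rose from about -1.4 N to 4.6 N with the bottle's base near 20 mm above the table. I then opened the gripper and backed straight up.
- **Last checks:** Once the fingers opened, the wrist force fell to about zero. The final pictures from all three cameras show the bottle upright in its bay and the arm clear above. The fresh green and blue bottles, the crate contents, the pan and the other bench items look unmoved.
- **Disagreement between cameras:** For the bay's position, the wrist camera differed from the top camera by about 7 mm. I used a point between them, nearer the wrist reading, which was within the bay's clearance. A close look before lowering showed the bottle centred side to side.
- **Small sideways force:** About 2.5 N appeared as the bottle touched the plate, and it was gone after release.

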